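# Put the hexagonal spice jar back in its spring-jaw rack

### The arm

A 6-joint arm with a two-finger parallel gripper is mounted at the origin on a cart in front of the work surface, level with it; the furniture and walls round the work are solid. World frame = base frame: x ahead of the robot, y to its left, z up, the work surface at z = 0. Lengths are in m, angles in rad, forces in N, time in s.
With the tool pointing down it reaches from about 0.35 to 0.775 m from the base axis. Payload 7.3 kg.
Tool frame: the origin (TCP) lies at the centre of the arm's flange, where the gripper is bolted on; the fingertips stand 178 mm ahead of it and the grasp point (between the pads) lies 159 mm ahead of it; z points along the fingers, y is the line along which they close (so a half turn about z gives the same grasp; the last joint's range is limited). The gripper opens to 92 mm and grips with 3 to 60 N. Pads are 19 mm wide; open, the fingers measure 130 mm over their backs; the gripper's body (75 mm by 190 mm) begins 47 mm behind the grasp point.
Start: joints at [-1.277, 0.342, 1.524, -0, 1.275, -0.146], TCP at [0.224, -0.475, 0.405] pointing down, gripper open.
Joint ranges: [-2.53, 2.53], [-0.77, 2.02], [0.04, 2.7], [-1, 4.14], [0.28, 2.66], [-3.11, 3.11]. Speed limits (rad/s): [2.57, 2.57, 3.14, 3.14, 3.14, 3.14].

### API

Orientations are given as [roll, pitch, yaw] about the fixed x, y, z axes, in that order (R = Rz(yaw) Ry(pitch) Rx(roll)).
In Python, from cell import robot gives the robot as it stands.
- The arm moves only by the tool drive_effector, called after "Call:" by a JSON object that holds its "fn" and its "kwargs", one argument or row to a line. Schema: {"type":"object","properties":{"offsets":{"type":"array","items":{"type":"object","properties":{"xyz":{"type":"array","items":{"type":"number"},"minItems":3,"maxItems":3},"turn_vec":{"type":"array","items":{"type":"number"},"minItems":3,"maxItems":3}},"additionalProperties":false},"minItems":1,"maxItems":8},"jaw":{"type":"number"},"grip_n":{"type":"number"},"only":{"type":"string"},"quiet":{"type":"boolean"},"lines":{"type":"string"}},"required":["offsets"],"additionalProperties":false}. offsets is a list of rows, 1 to 8 of them, each an object with the fields xyz (a list: dx, dy, dz in m), turn_vec (a list: a rotation vector rx, ry, rz in rad); a field left out counts as zero; each row shifts and turns the commanded pose from where the row before left it, along the tool's axes as they then stand; what a row does not reach is not made up. A row lasts 1/12 s, in which the tool goes at most 0.0417 m and 0.125 rad, less where a joint would pass 70% of its speed; a pose out of reach is approached as far as the arm can. jaw is the finger opening in m, set as the call begins (left out keeps the last). The fingers move at their own pace and stop on an object; grip_n is the grip in N (left out, the last holds). Time passes only in rows, so rows that do not move let the fingers close. The tool returns the time, the measured TCP pose, the force, the opening and the grip force at its end. only (a regular expression) keeps the lines of the reply that match it, lines (a string "A,B") keeps lines A to B, and quiet returns only ok. Input that does not fit is refused with a message, and nothing moves.
- robot.observe(): the state, without advancing time (a new reading comes with each control period).
- robot.read_camera(name): name is "scene" or "side" or "wrist"; returns a dict with "image" (480x640x3 uint8, red, green, blue), "fx", "fy", "cx", "cy" (pixels), "pose" (4x4, takes a point from camera to world coordinates). Camera axes: x right, y down, z forward; pixel columns grow to the right and rows downward; lengths in m; the calibration is good to about 2 mm. A picture is of the moment at which its call begins. There is no depth.
- robot.hand_in(): hands the job in; it is judged then, once.
The state is a dict: "time": time; "qpos": joint angles; "qvel": joint speeds; "joint_efforts": joint torques, N m; "tool_pos": TCP position; "tool_rot": TCP orientation; "contact_force": force on the tool from outside, world axes, zero at the start; "torque": the same for the moment, N m; "opening": finger opening in m; "grip_force": force on a finger pad.
Only numpy, scipy, OpenCV 4.12 (cv2) and the standard library are available. Lean on these libraries where they do the work, as an engineer would, in place of code of your own. Each camera call takes 0.05 s, during which the arm holds its last target. There are 200 camera calls.

### The job

Put the hexagonal jar with the yellow lid away in the empty middle lane under the deck of the wooden spice rack: turn it until two of its flats are square to the lane's jaws, and slide it in until it is fully home; seat it with a light, steady push against the back wall, without ramming it, so that it stands upright with the spring jaw lying flat on it. Let go of it, and leave the green-lidded jar, the red-lidded jars on the deck, the mug and the salt shaker where they stand.

Things in the scene. Friction and masses are not known exactly. Their poses are not given: they have to be found in the camera images.
- jar_yellow: the jar to put away, left or right of the rack: hexagonal glass, 40 mm across flats, 46 across corners, straight sides up to 74 mm; round yellow lid 37 mm wide, 77 to 94 mm up; 0.08 to 0.17 kg. Origin: centre of underside, z up; its x axis passes through a corner, so two flats are parallel to x. Gripped across two flats it squares itself to the pads. It starts out of square with the lane
- jar_green: same hexagonal jar with a green lid and green contents, on the other side of the rack; origin and axes as jar_yellow; to be left alone
- rack: fixed two-level wooden spice rack; origin on the worktop below lane_home, x to the back along the lanes, y left, z up. Base board 8 mm thick, x -115 to 62 mm, y -137 to 137. Three lanes, y = -95, 0, 95: the outer two hold fixed hexagonal jars (black, white lid), the middle one is empty: aluminium rail on its right, face at y = -20, from x = -45 back; spring jaw on its left; back wall at x = 23
- back_wall: fixed back wall of the rack, behind the lanes, 142 mm high, wood; origin at the middle of the lower edge of its front face, 23 mm behind lane_home; axes as rack. The jar is seated by a steady push of 5 to 25 N against it, kept up for a quarter of a second (40 N is ramming); a stiff arm gives about 10 N per mm
- lane_home (a point): point on top of the base board in the middle lane: origin of a jar that stands home, square to the lane, leading corner on the back wall and right flat on the rail. Axes as rack. Rail and jaw rise 16 mm above the board; at their front each has a 16 mm lead-in bent outwards by 20 degrees
- lane_mouth (a point): point on top of the base board 85 mm in front of lane_home, in line with the lane: clear board where the jar can stand before it is slid in. Axes as rack
- deck_edge (a point): middle of the lower front edge of the upper deck, 150 mm above the worktop, 6 mm in front of lane_home. Deck 12 mm thick with a lip to 172 mm; the jars on it reach 268 mm. A hand pointing straight down meets it before the jar is home; tilted 35 to 45 degrees (fingers pointing down and to the back), gripping the jar 50 mm above its underside, it passes
- jaw (a joint): opening (m) of the black spring jaw, which starts 35 mm in front of lane_home; 0 leaves 39 mm between jaw and rail, 0.004 (its stop) 43 mm; it reads 0.001 when a jar's flat lies on it. Presses with 2.5 N at 0, 3 N at 0.001, 4.5 N at 0.004; the jar needs a push of 5 to 10 N to slide in, and cannot pass if turned more than about 8 degrees out of square
- deck_jar_0: small round glass spice jar with a red lid, 45 mm wide and 106 mm tall, standing loose on the upper deck of the rack; origin at the centre of its underside
- deck_jar_1: small round glass spice jar with a red lid, 45 mm wide and 106 mm tall, standing loose on the upper deck of the rack; origin at the centre of its underside
- deck_jar_2: small round glass spice jar with a red lid, 45 mm wide and 106 mm tall, standing loose on the upper deck of the rack; origin at the centre of its underside
- mug: white speckled mug, 86x117 mm, 88 mm tall, on the worktop to the left; origin at the centre of its underside
- shaker: glass salt shaker with a grey top, 44 mm wide, 90 mm tall, on the worktop to the left; origin at the centre of its underside

How it is judged:
By the outcome, as a careful person would: the job done as asked, in the order asked, and still so for the second after the job is handed in, with the robot touching nothing.
It also fails if it takes over 51 s, if anything falls off the work surface, if the arm or the gripper's body presses on something with over 40 N, if the wrist force passes 120 N, or if a joint passes its speed limit or range.

## Working session

There is one attempt and no reset: what is moved stays moved. The work goes in short steps, Python scripts to look and compute and a tool call to move; the robot and the scene stay as the last step left them, time stands still between calls to the robot, and variables do not carry over. Pictures are saved under pics/ and viewed, at most 10 in all, crops included, and the job is handed in when it is done.

```bash
ls; mkdir -p pics; python3 - <<'E'
from cell import robot
import cv2,numpy as np
o=robot.observe(); print(o)
for n in ["scene","side"]:
    c=robot.read_camera(n); cv2.imwrite(f"pics/{n}0.png",c["image"][:,:,::-1]); print(n,c["fx"],c["fy"],c["cx"],c["cy"]); print(np.round(c["pose"],4).tolist())
E
```

```text
cell.py
pics
{'time': 0.0, 'qpos': array([-1.27700790e+00,  3.42740606e-01,  1.52503441e+00,  3.79425323e-06,
        1.27539714e+00, -1.46016749e-01]), 'qvel': array([ 1.44053965e-04,  8.99602373e-05, -9.76105507e-04,  1.08547579e-03,
       -3.26812253e-04, -2.07826092e-03]), 'joint_efforts': array([-5.21773145e-04, -4.31248462e+01, -2.44215560e+01,  7.16139749e-02,
        5.58968622e-02, -1.13845317e-04]), 'tool_pos': array([ 0.22349824, -0.47489973,  0.40402939]), 'tool_rot': array([-3.14003048e+00, -2.33405173e-04,  4.39803884e-01]), 'contact_force': array([-0.11742351, -0.54829048, -0.00130645]), 'torque': array([-0.00574533, -0.03067458,  0.00958502]), 'grip_force': 0.0, 'opening': 0.09221759847850265}
scene 448.9001885900133 448.9001885900133 316.1013453622588 236.8011258919727
[[-0.6856, -0.3542, 0.636, -0.2586], [-0.7278, 0.3166, -0.6083, 0.8131], [0.0141, -0.88, -0.4748, 0.6993], [0.0, 0.0, 0.0, 1.0]]
side 582.2994888365298 582.2994888365298 321.3005094104332 248.87065808097128
[[0.9729, -0.1693, 0.1573, 0.2691], [-0.2304, -0.6567, 0.7181, -0.98], [-0.0183, -0.7349, -0.6779, 1.1387], [0.0, 0.0, 0.0, 1.0]]
```

View pics/scene0.png

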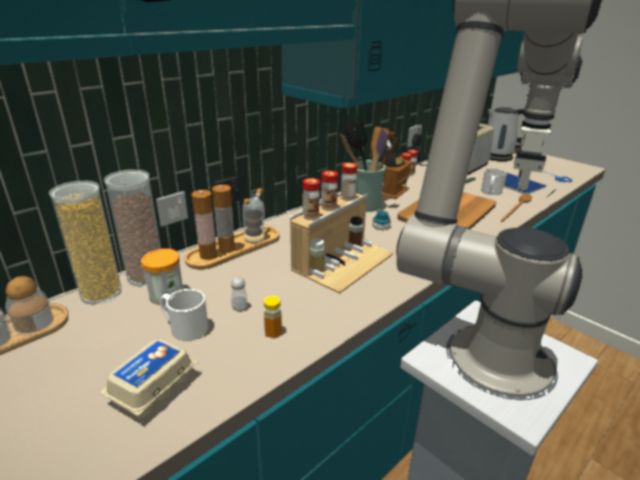

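View pics/side0.png

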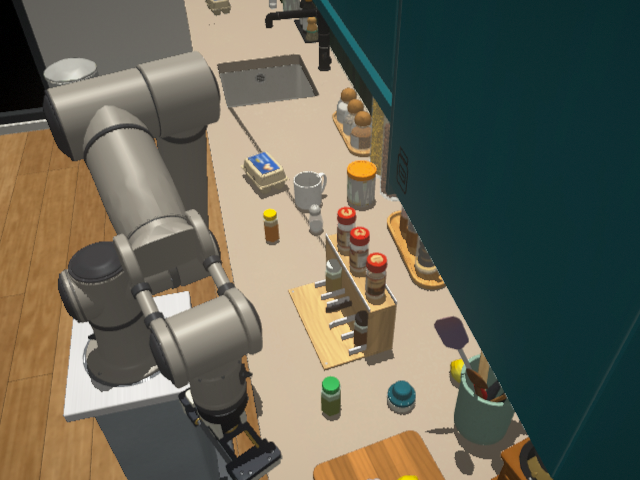

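The scene view shows the yellow jar at about (272,316), with the rack's base board at (345,265). The side view shows the yellow lid at (270,215), the board's front edge running from (290,290) to (327,363), and the green jar at (331,395).

```bash
cat > h.py <<'E'
from cell import robot
import cv2,numpy as np
from scipy.spatial.transform import Rotation as R
np.set_printoptions(precision=4,suppress=True)
def ray(c,uv):
    d=c["pose"][:3,:3]@np.array([(uv[0]-c["cx"])/c["fx"],(uv[1]-c["cy"])/c["fy"],1]); return c["pose"][:3,3],d/np.linalg.norm(d)
def tri(obs):
    A=np.zeros((3,3));b=np.zeros(3)
    for c,uv in obs:
        o,d=ray(c,uv);P=np.eye(3)-np.outer(d,d);A+=P;b+=P@o
    x=np.linalg.solve(A,b)
    return x,[np.linalg.norm((np.eye(3)-np.outer(ray(c,uv)[1],ray(c,uv)[1]))@(x-ray(c,uv)[0])) for c,uv in obs]
def plane(c,uv,z):
    o,d=ray(c,uv);return o+d*(z-o[2])/d[2]
def proj(c,p):
    q=c["pose"][:3,:3].T@(np.array(p)-c["pose"][:3,3]);return np.array([c["fx"]*q[0]/q[2]+c["cx"],c["fy"]*q[1]/q[2]+c["cy"]])
def mask(im,lo,hi,roi=None):
    m=cv2.inRange(cv2.cvtColor(im,cv2.COLOR_RGB2HSV),np.array(lo),np.array(hi))
    if roi: 
        k=np.zeros_like(m);x0,y0,x1,y1=roi;k[y0:y1,x0:x1]=1;m=m*k
    n,l,s,ce=cv2.connectedComponentsWithStats(m)
    i=1+np.argmax(s[1:,4]);return l==i,s[i],ce[i]
def toolmat():
    o=robot.observe();return o["tool_pos"],R.from_euler("xyz",o["tool_rot"]).as_matrix()
E
python3 - <<'E'
from h import *
S=robot.read_camera("scene");D=robot.read_camera("side");W=robot.read_camera("wrist")
cv2.imwrite("pics/w0.png",W["image"][:,:,::-1])
for n,c,roi in (("s",S,(250,285,300,325)),("d",D,(255,200,290,225))):
    m,s,ce=mask(c["image"],(20,150,120),(35,255,255),roi);print(n,s,ce)
    globals()["y"+n]=ce
print("lid",tri([(S,ys),(D,yd)]))
for uv in [(290,290),(327,363)]: print("board front D",plane(D,uv,.008))
for uv in [(391,254),(337,288)]: print("board front S",plane(S,uv,.008))
t,T=toolmat()
print("wrist cam in tool",T.T@(W["pose"][:3,3]-t),R.from_matrix(T.T@W["pose"][:3,:3]).as_matrix(),W["fx"],W["cx"],W["cy"])
E
```

```text
s [264 296  16  14 180] [271.6222 302.5167]
d [263 209  13  12 124] [269.3629 214.2661]
lid (array([0.4035, 0.3156, 0.0848]), [np.float64(0.00015785637840086089), np.float64(0.00015785637840092624)])
board front D [0.4135 0.0812 0.008 ]
board front D [ 0.4529 -0.1726  0.008 ]
board front S [ 0.4353 -0.1669  0.008 ]
board front S [0.4197 0.0839 0.008 ]
wrist cam in tool [ 0.0767 -0.0012  0.0217] [[ 0.0002 -0.9589 -0.2839]
 [ 1.      0.0005 -0.0009]
 [ 0.001  -0.2839  0.9589]] 399.9300420406616 314.17877101020196 236.26468553685015
```

Call:
{"fn": "drive_effector", "kwargs": {
  "offsets": [
    {"xyz":[0.025,-0.027,0]},
    {"xyz":[0.025,-0.027,0]},
    {"xyz":[0.025,-0.027,0]},
    {"xyz":[0.025,-0.027,0]},
    {"xyz":[0.025,-0.027,0]},
    {"xyz":[0.025,-0.027,0]},
    {"xyz":[0.025,-0.027,0]},
    {"xyz":[0.025,-0.027,0]}
  ]
}}

```text
time: 0.92
tool_pos: [0.3125, -0.1927, 0.4048]
tool_rot: [3.141, -0.0, 0.439]
contact_force: [1.0, 0.3, 0.3]
opening: 0.0918
grip_force: 0.0
```

Call:
{"fn": "drive_effector", "kwargs": {
  "offsets": [
    {"xyz":[0.025,-0.027,0]},
    {"xyz":[0.025,-0.027,0]},
    {"xyz":[0.025,-0.027,0]},
    {"xyz":[0.025,-0.027,0]},
    {"turn_vec":[0,0,0.11]},
    {"turn_vec":[0,0,0.11]},
    {"turn_vec":[0,0,0.11]}
  ]
}}

```text
time: 1.5
tool_pos: [0.3571, -0.0531, 0.4048]
tool_rot: [3.141, -0.0, 0.107]
contact_force: [0.1, 0.2, -0.1]
opening: 0.0916
grip_force: 0.0
```

Call:
{"fn": "drive_effector", "kwargs": {
  "offsets": [
    {"xyz":[-0.01,0,0],"turn_vec":[0,-0.12,0]},
    {"xyz":[-0.01,0,0],"turn_vec":[0,-0.12,0]},
    {"xyz":[-0.01,0,0],"turn_vec":[0,-0.12,0]},
    {"xyz":[-0.01,0,0],"turn_vec":[0,-0.12,0]},
    {},
    {}
  ]
}}

```text
time: 2.0
tool_pos: [0.3187, -0.0583, 0.4115]
tool_rot: [-3.141, 0.477, 0.11]
contact_force: [0.0, 0.4, 0.1]
opening: 0.0915
grip_force: 0.0
```

```bash
python3 - <<'E'
from h import *
W=robot.read_camera("wrist");cv2.imwrite("pics/w1.png",W["image"][:,:,::-1]);np.save("pics/w1p.npy",W["pose"]);print(W["pose"])
print(toolmat())
E
```

```text
[[ 0.1102 -0.7171 -0.6882  0.3769]
 [-0.9939 -0.08   -0.0758 -0.0507]
 [-0.0007  0.6924 -0.7216  0.357 ]
 [ 0.      0.      0.      1.    ]]
(array([ 0.3187, -0.0583,  0.4116]), array([[ 0.8835,  0.1098, -0.4553],
       [ 0.0977, -0.9939, -0.0503],
       [-0.458 , -0.    , -0.8889]]))
```

View pics/w1.png

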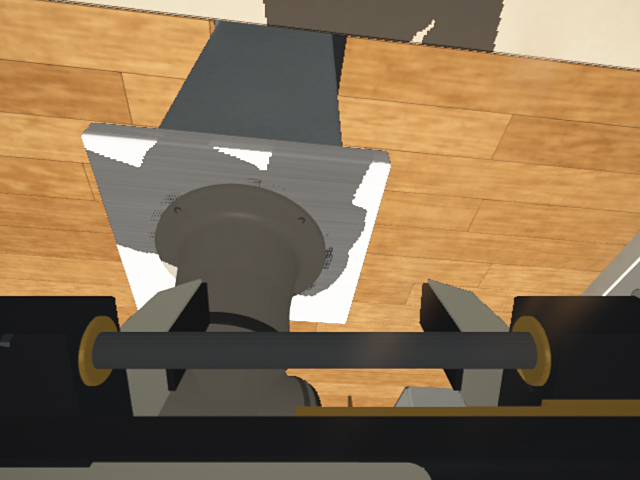

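The picture shows the robot base: the tool tilted backwards, so I reverse the sign.

Call:
{"fn": "drive_effector", "kwargs": {
  "offsets": [
    {"turn_vec":[0,0.12,0]},
    {"turn_vec":[0,0.12,0]},
    {"turn_vec":[0,0.12,0]},
    {"turn_vec":[0,0.12,0]},
    {"turn_vec":[0,0.12,0]},
    {"turn_vec":[0,0.12,0]},
    {"turn_vec":[0,0.12,0]},
    {"turn_vec":[0,0.12,0]}
  ]
}}

```text
time: 2.72
tool_pos: [0.3183, -0.0587, 0.4125]
tool_rot: [3.138, -0.489, 0.109]
contact_force: [0.3, 0.7, -0.5]
opening: 0.0917
grip_force: 0.0
```

Call:
{"fn": "drive_effector", "kwargs": {
  "offsets": [
    {},
    {}
  ]
}}

```text
time: 2.88
tool_pos: [0.3178, -0.0587, 0.412]
tool_rot: [3.141, -0.479, 0.108]
contact_force: [-0.5, 1.1, -0.2]
opening: 0.0918
grip_force: 0.0
```

```bash
python3 - <<'E'
from h import *
import pickle
W=robot.read_camera("wrist");cv2.imwrite("pics/w2.png",W["image"][:,:,::-1]);pickle.dump(W,open("pics/w2.pkl","wb"));print(W["pose"]);print(robot.observe()["qpos"])
E
```

```text
[[ 0.1075 -0.9761  0.1887  0.3942]
 [-0.9942 -0.1056  0.0201 -0.0492]
 [ 0.0003 -0.1898 -0.9818  0.428 ]
 [ 0.      0.      0.      1.    ]]
[-0.5479 -0.1653  2.1214  0.388   0.8341  0.7026]
```

View pics/w2.png

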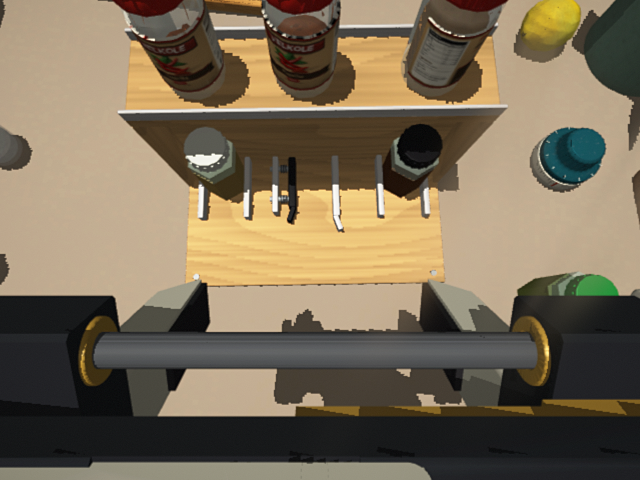

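The wrist view shows the rack: board front corners at about (187,281) and (442,285), the rail at column 336 over rows 156–213, the black jaw at (292,190), and the back wall's foot near row 155.

```bash
python3 - <<'E'
from h import *
import pickle
W=pickle.load(open("pics/w2.pkl","rb"));im=W["image"]
hsv=cv2.cvtColor(im,cv2.COLOR_RGB2HSV);S=hsv[:,:,1].astype(float)
# front edge: last saturated row per column
g=lambda a:cv2.GaussianBlur(a,(0,0),1)
Sy=np.gradient(g(S),axis=0);Sx=np.gradient(g(S),axis=1)
f=[(u,265+np.argmin(Sy[265:296,u])) for u in range(225,415,5)]
p=np.array([plane(W,q,.008) for q in f])
c=np.polyfit(p[:,1],p[:,0],1);r=p[:,0]-np.polyval(c,p[:,1]);k=abs(r)<.002;c=np.polyfit(p[k,1],p[k,0],1)
print("front x=a*y+b",c,"yaw",np.arctan(-c[0]),k.sum(),np.std(r[k]))
for nm,lo,hi,sg in (("left",175,200,1),("right",430,456,-1)):
    q=[plane(W,(lo+np.argmax(sg*Sx[v,lo:hi]),v),.008) for v in range(225,265,4)];print(nm,np.array(q)[[0,-1]],q[5])
V=hsv[:,:,2].astype(int)
for v in range(160,236,8): print(v,[(u,hsv[v,u,1],hsv[v,u,2]) for u in range(328,346)][::1])
E
```

```text
front x=a*y+b [-0.1253  0.4183] yaw 0.12469081912879873 38 0.0003332174795613731
left [[0.4724 0.0966 0.008 ]
 [0.4338 0.0912 0.008 ]] [0.4508 0.0941 0.008 ]
right [[ 0.5017 -0.1739  0.008 ]
 [ 0.4631 -0.1789  0.008 ]] [ 0.4801 -0.177   0.008 ]
160 [(328, np.uint8(134), np.uint8(78)), (329, np.uint8(137), np.uint8(78)), (330, np.uint8(131), np.uint8(76)), (331, np.uint8(60), np.uint8(76)), (332, np.uint8(15), np.uint8(83)), (333, np.uint8(17), np.uint8(90)), (334, np.uint8(14), np.uint8(88)), (335, np.uint8(20), np.uint8(90)), (336, np.uint8(17), np.uint8(91)), (337, np.uint8(30), np.uint8(85)), (338, np.uint8(86), np.uint8(77)), (339, np.uint8(144), np.uint8(78)), (340, np.uint8(137), np.uint8(78)), (341, np.uint8(134), np.uint8(78)), (342, np.uint8(136), np.uint8(79)), (343, np.uint8(141), np.uint8(78)), (344, np.uint8(136), np.uint8(79)), (345, np.uint8(139), np.uint8(77))]
168 [(328, np.uint8(140), np.uint8(82)), (329, np.uint8(135), np.uint8(81)), (330, np.uint8(132), np.uint8(81)), (331, np.uint8(70), np.uint8(77)), (332, np.uint8(10), np.uint8(80)), (333, np.uint8(14), np.uint
[... 4995 characters left out ...]
p.uint8(120), np.uint8(242))]
232 [(328, np.uint8(125), np.uint8(233)), (329, np.uint8(125), np.uint8(234)), (330, np.uint8(126), np.uint8(233)), (331, np.uint8(126), np.uint8(233)), (332, np.uint8(125), np.uint8(233)), (333, np.uint8(125), np.uint8(233)), (334, np.uint8(125), np.uint8(233)), (335, np.uint8(126), np.uint8(234)), (336, np.uint8(128), np.uint8(236)), (337, np.uint8(129), np.uint8(234)), (338, np.uint8(126), np.uint8(211)), (339, np.uint8(129), np.uint8(216)), (340, np.uint8(131), np.uint8(247)), (341, np.uint8(137), np.uint8(226)), (342, np.uint8(143), np.uint8(159)), (343, np.uint8(139), np.uint8(152)), (344, np.uint8(140), np.uint8(190)), (345, np.uint8(124), np.uint8(236))]
```

Call:
{"fn": "drive_effector", "kwargs": {
  "offsets": [
    {"xyz":[0,-0.035,0]},
    {"xyz":[0,-0.035,0]},
    {"xyz":[0,-0.035,0]},
    {},
    {}
  ]
}}

```text
time: 3.35
tool_pos: [0.3068, 0.0473, 0.412]
tool_rot: [3.14, -0.479, 0.119]
contact_force: [0.5, -1.5, 1.1]
opening: 0.092
grip_force: 0.0
```

```bash
python3 - <<'E'
from h import *
import pickle
W2=robot.read_camera("wrist");pickle.dump(W2,open("pics/w3.pkl","wb"))
W1=pickle.load(open("pics/w2.pkl","rb"))
u=np.array([.9922,.1244,0]);v=np.array([-.1244,.9922,0])
q=plane(W1,(333,200),.024);print("rail lat",q@v,q@u)
q=plane(W1,(335,157),.024);print("rail back end",q@u)
def board(W):
    hsv=cv2.cvtColor(W["image"],cv2.COLOR_RGB2HSV);S=cv2.GaussianBlur(hsv[:,:,1].astype(float),(0,0),1)
    Sy=np.gradient(S,axis=0);Sx=np.gradient(S,axis=1)
    P=lambda a,b:proj(W,u*(.415+a)+v*(-.099+b)+[0,0,.008])
    def fit(pts,ax):
        pts=np.array(pts,float);a,b=(pts[:,0],pts[:,1]) if ax else (pts[:,1],pts[:,0])
        k=np.ones(len(a),bool)
        for _ in range(4): c=np.polyfit(a[k],b[k],1);r=b-np.polyval(c,a);k=abs(r)<1.5+abs(r).max()*.0
        return c,k.sum(),np.std(r[k])
    F=[]
    for b in np.linspace(-.11,.11,45):
        x,y=np.rint(P(0,b)).astype(int)
        if 0<=x<640 and y<290: F.append((x,y-12+np.argmin(Sy[y-12:y+13,x])))
    L=[]; Rr=[]
    for a in np.linspace(.01,.05,20):
        for lst,b,sg in((L,.137,1),(Rr,-.137,-1)):
            x,y=np.rint(P(a,b)).astype(int)
            if 12<x<627: lst.append((x-10+np.argmax(sg*Sx[y,x-10:x+11]),y))
    out=[]
    f=fit(F,1);print("front",f)
    for l in (L,Rr):
        if len(l)<5: out.append(None);continue
        s=fit(l,0);print("side",s)
        # v=f0 u+f1 ; u=s0 v+s1
        uu=(s[0][0]*f[0][1]+s[0][1])/(1-s[0][0]*f[0][0]);out.append((uu,f[0][0]*uu+f[0][1]))
    return out
A=board(W1);B=board(W2);print(A,B)
for a,b in zip(A,B):
    if a and b:
        x,e=tri([(W1,a),(W2,b)]);print(x,e,"u,v",x@u,x@v)
cv2.imwrite("pics/w3.png",W2["image"][:,:,::-1])
E
```

```text
rail lat -0.11970833776615018 0.5013772059939597
rail back end 0.5490166017808901
front (array([ -0.0159, 289.3399]), np.int64(45), np.float64(0.2975384900406861))
side (array([ -0.0346, 194.5233]), np.int64(20), np.float64(0.28443321824129036))
side (array([  0.0808, 422.0199]), np.int64(20), np.float64(0.2803730061122011))
front (array([ -0.0069, 288.3961]), np.int64(41), np.float64(0.31076555307835063))
side (array([ -0., 287.]), np.int64(20), np.float64(1.7053025658242404e-14))
side (array([  0.1127, 514.9275]), np.int64(20), np.float64(0.27590525191849663))
[(np.float64(184.61768637570384), np.float64(286.4016765285619)), (np.float64(444.83419508272505), np.float64(282.26027404674045))] [(np.float64(286.9999999999999), np.float64(286.4054195309452)), (np.float64(546.9882703090788), np.float64(284.6021349414034))]
[0.4074 0.0887 0.0061] [np.float64(6.581129636157022e-06), np.float64(6.581129636150066e-06)] u,v 0.415245938877348 0.037362145872791235
[ 0.4414 -0.1828  0.005 ] [np.float64(0.0001896183290136572), np.float64(0.00018961832901360172)] u,v 0.4152070445845365 -0.23627113886224022
```

Call:
{"fn": "drive_effector", "kwargs": {
  "offsets": [
    {"xyz":[0,-0.036,0]},
    {"xyz":[0,-0.036,0]},
    {"xyz":[0,-0.036,0]},
    {"xyz":[0,-0.036,0]},
    {"xyz":[0,-0.036,0]},
    {"xyz":[0,-0.036,0]},
    {"xyz":[0,-0.036,0]},
    {}
  ]
}}

```text
time: 4.07
tool_pos: [0.2826, 0.2858, 0.4117]
tool_rot: [-3.141, -0.479, 0.111]
contact_force: [1.0, -0.9, -1.3]
opening: 0.0918
grip_force: 0.0
```

Call:
{"fn": "drive_effector", "kwargs": {
  "offsets": [
    {},
    {}
  ]
}}

```text
time: 4.23
tool_pos: [0.2825, 0.281, 0.4112]
tool_rot: [3.139, -0.476, 0.108]
contact_force: [0.2, 0.8, -0.4]
opening: 0.092
grip_force: 0.0
```

```bash
python3 - <<'E'
from h import *
import pickle
W=robot.read_camera("wrist");pickle.dump(W,open("pics/w4.pkl","wb"));cv2.imwrite("pics/w4.png",W["image"][:,:,::-1])
print(robot.observe()["qpos"]); print(proj(W,(.4035,.3156,.094)))
E
```

```text
[ 0.6778  0.0238  1.9546 -0.3598  0.7874  2.349 ]
[289.4643 255.4276]
```

View pics/w4.png

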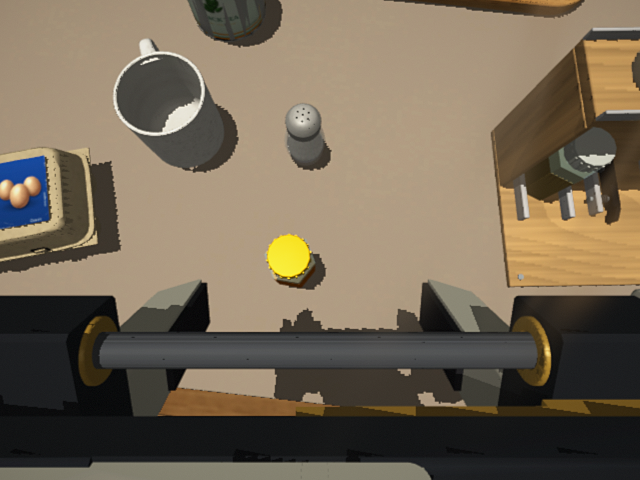

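The yellow lid is at (289,257), matching its prediction. The shaker at (303,122) and mug at (160,95) lie beyond it. The flats are hidden, so I go closer for an oblique view.

Call:
{"fn": "drive_effector", "kwargs": {
  "offsets": [
    {"turn_vec":[0,0.125,0]},
    {"turn_vec":[0,0.125,0]},
    {"xyz":[-0.0325,-0.0035,0.0095],"turn_vec":[0,0.02,0]},
    {"xyz":[-0.0325,-0.0035,0.0095]},
    {"xyz":[-0.0325,-0.0035,0.0095]},
    {"xyz":[-0.0325,-0.0035,0.0095]},
    {"xyz":[-0.0325,-0.0035,0.0095]},
    {"xyz":[-0.0325,-0.0035,0.0095]}
  ]
}}

```text
time: 4.95
tool_pos: [0.2098, 0.2682, 0.3135]
tool_rot: [3.132, -0.636, 0.147]
contact_force: [-0.4, -0.0, 0.8]
opening: 0.0917
grip_force: 0.0
```

Call:
{"fn": "drive_effector", "kwargs": {
  "offsets": [
    {},
    {}
  ]
}}

```text
time: 5.12
tool_pos: [0.2102, 0.2687, 0.3141]
tool_rot: [3.132, -0.637, 0.147]
contact_force: [-0.4, -0.1, 0.5]
opening: 0.0917
grip_force: 0.0
```

```bash
python3 - <<'E'
from h import *
import pickle
W=robot.read_camera("wrist");pickle.dump(W,open("pics/w5.pkl","wb"))
W4=pickle.load(open("pics/w4.pkl","rb"))
print(robot.observe()["qpos"]); 
m,s,c4=mask(W4["image"],(20,150,120),(35,255,255),(250,220,330,290))
m,s,c5=mask(W["image"],(20,150,120),(35,255,255));print(c4,c5,s,tri([(W4,c4),(W,c5)]))
x,y=np.rint(proj(W,(.4035,.3156,.05))).astype(int);print(x,y)
im=W["image"][max(0,y-75):y+75,max(0,x-100):x+100];cv2.imwrite("pics/w5c.png",cv2.resize(im,None,fx=4,fy=4,interpolation=cv2.INTER_CUBIC)[:,:,::-1])
E
```

```text
[ 0.8435  0.0813  2.271  -0.9959  0.4822  3.104 ]
[288.1771 255.6912] [283.631  190.8089] [ 257  167   55   49 1962] (array([0.4035, 0.317 , 0.0912]), [np.float64(0.00014869159162516474), np.float64(0.00014869159162516824)])
289 214
```

View pics/w5c.png

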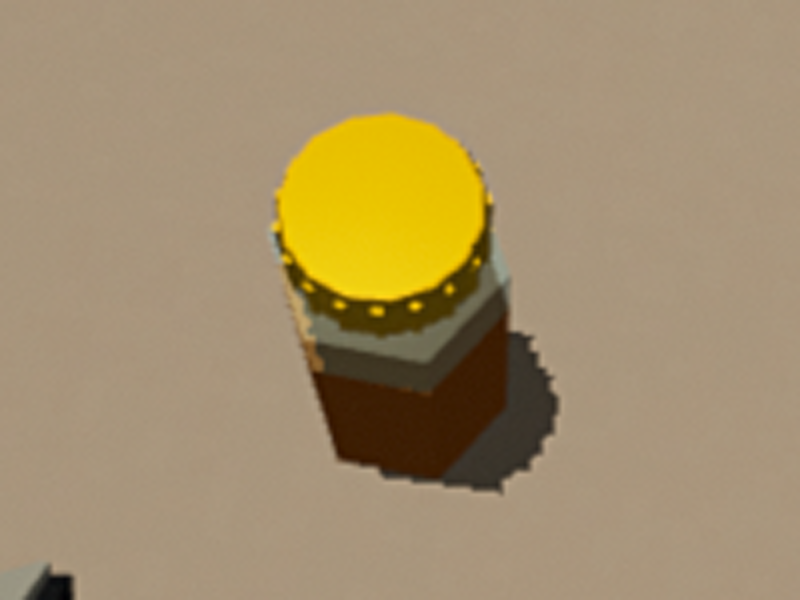

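The crop shows the jar's base corners at about crop (340,460), (438,478) and (507,407). Joints 4 and 6 are at their limits here, so the heading has to turn left.

```bash
python3 - <<'E'
from h import *
import pickle
W=pickle.load(open("pics/w5.pkl","rb"))
P=[plane(W,(189+a/4,139+b/4),0.0) for a,b in ((340,460),(438,478),(507,407))]
T=[plane(W,(189+a/4,139+b/4),0.074) for a,b in ((310,342),(430,362),(508,285))]
for Q in (P,T):
    print(np.array(Q))
    for a,b in ((0,1),(1,2)):
        d=Q[b]-Q[a];print("len",np.linalg.norm(d),"edge dir deg",np.degrees(np.arctan2(d[1],d[0])))
    d=Q[2]-Q[0];print("02",np.linalg.norm(d),np.degrees(np.arctan2(d[1],d[0])))
m,s,c=mask(W["image"],(20,150,150),(35,255,255));print("lid top",plane(W,(189+383/4,139+207/4),.094))
for n,uv in (("shaker",(303,122)),):print(n,plane(pickle.load(open("pics/w4.pkl","rb")),uv,.09))
E
```

```text
[[0.3843 0.3286 0.    ]
 [0.3833 0.3063 0.    ]
 [0.4021 0.2934 0.    ]]
len 0.022368844510720975 edge dir deg -92.61554438150829
len 0.02281139258287375 edge dir deg -34.4102898851158
02 0.03947681542680997 -63.20051444071186
[[0.3834 0.3274 0.074 ]
 [0.3827 0.3054 0.074 ]
 [0.3996 0.2937 0.074 ]]
len 0.021992450734389032 edge dir deg -91.85554492472875
len 0.020603153312074192 edge dir deg -34.78164825079753
02 0.03742651642262663 -64.33470381372088
lid top [0.4023 0.316  0.094 ]
shaker [0.5266 0.3182 0.09  ]
```

Centre (0.403,0.316), edge lengths 22–23 mm (expected 23), flats along 26.7° (0.466 rad). That is the heading for the grasp. I turn the hand there first.

```bash
cat >> h.py <<'E'
def need(tcp,tilt,head):
    t,T=toolmat()
    h=np.array([np.cos(head),np.sin(head),0]);z=np.sin(tilt)*h-np.cos(tilt)*np.array([0,0,1]);x=np.cos(tilt)*h+np.sin(tilt)*np.array([0,0,1])
    G=np.stack([x,np.cross(z,x),z],1)
    print("tcp",t,"move in tool axes",T.T@(np.array(tcp)-t),"rotvec",R.from_matrix(T.T@G).as_rotvec(),"move in goal axes",G.T@(np.array(tcp)-t))
    print("q",robot.observe()["qpos"],"F",robot.observe()["contact_force"])
def tcp_for(p,tilt,head,h=.05):
    return np.array([p[0]-.159*np.sin(tilt)*np.cos(head),p[1]-.159*np.sin(tilt)*np.sin(head),p[2]+h+.159*np.cos(tilt)])
E
```

Call:
{"fn": "drive_effector", "kwargs": {
  "offsets": [
    {"turn_vec":[0.0635,0,-0.086]},
    {"turn_vec":[0.0635,0,-0.086]},
    {"turn_vec":[0.0635,0,-0.086]},
    {"turn_vec":[0,0.11,0]},
    {},
    {}
  ]
}}

```text
time: 5.67
tool_pos: [0.2115, 0.2728, 0.3372]
tool_rot: [3.129, -0.721, 0.44]
contact_force: [0.4, -0.3, -0.8]
opening: 0.0917
grip_force: 0.0
```

```bash
python3 -c "
from h import *
g=tcp_for((.403,.316,0),.75,.466);print(g)
need(g+[0,0,.08],.75,.466)"
```

```text
[0.3062 0.2673 0.1663]
tcp [0.2115 0.2728 0.3372] move in tool axes [0.0025 0.0438 0.1238] rotvec [ 0.0298  0.0287 -0.0189] move in goal axes [-0.0019  0.0475  0.1225]
q [ 0.7851  0.0057  2.2908 -0.9967  0.2836  2.8129] F [ 0.3616 -0.2589 -0.8376]
```

```bash
cat >> h.py <<'E'
D=[([-1.277008,.342741,1.525034,0,1.275397,-.146017],[.22350,-.47490,.40403]),([-.5479,-.1653,2.1214,.388,.8341,.7026],[.3178,-.0587,.412]),([.6778,.0238,1.9546,-.3598,.7874,2.349],[.2825,.281,.4112]),([.8435,.0813,2.271,-.9959,.4822,3.104],[.2102,.2687,.3141]),([.7851,.0057,2.2908,-.9967,.2836,2.8129],[.2115,.2728,.3372])]
Ez=lambda a:R.from_euler("z",a).as_matrix()
Ey=lambda a:R.from_euler("y",a).as_matrix()
def fk(q,p):
    h0,L1,L2,lat,d6,ex,a1,rz=p
    A=Ez(q[0]);B=A@Ey(q[1]);C=B@Ey(q[2]);E=C@Ez(q[3]);F=E@Ey(q[4]);G=F@Ez(q[5]+rz)
    return A@[a1,lat,h0]+B@[0,0,L1]+C@[ex,0,L2]+F@[0,0,d6],G
def fitp():
    from scipy.optimize import least_squares
    D2=[(np.array(a),np.array(b)) for a,b in D]
    return least_squares(lambda p:np.concatenate([fk(a,[*p,0])[0]-b for a,b in D2]),[.3,.4,.4,.08,.1,0,0])
LO=[-2.53,-.77,.04,-1,.28,-3.11];HI=[2.53,2.02,2.7,4.14,2.66,3.11]
def ik(p,tcp,tilt,head,q0):
    from scipy.optimize import least_squares
    h=np.array([np.cos(head),np.sin(head),0]);z=np.sin(tilt)*h-np.cos(tilt)*np.array([0,0,1]);x=np.cos(tilt)*h+np.sin(tilt)*np.array([0,0,1])
    G=np.stack([x,np.cross(z,x),z],1)
    f=lambda q:(lambda P,M:np.concatenate([(P-tcp)*5,R.from_matrix(M.T@G).as_rotvec()]))(*fk(q,p))
    s=least_squares(f,np.clip(q0,np.array(LO)+.01,np.array(HI)-.01),bounds=(LO,HI));return s.x,np.abs(s.fun).max()
E
python3 - <<'E'
from h import *
s=fitp();print(s.x,np.abs(s.fun).max())
t,T=toolmat();q=robot.observe()["qpos"]
P,M=fk(q,[*s.x,0]);e=R.from_matrix(M.T@T).as_rotvec();print(P-t,e)
p=[*s.x,e[2]];np.save("p.npy",p)
for n,a in (("pick",((.403,.316,0),.466)),("pick-60",((.403,.316,0),.466-1.047)),("pick+60",((.403,.316,0),.466+1.047)),("mouth",((.454,-.0434,.008),.1247)),("home",((.5383,-.0328,.008),.1247))):
  for fl in (0,np.pi):
   for tilt in (.65,.75):
    g=tcp_for(a[0],tilt,a[1])
    pp=list(p);pp[7]+=fl
    for up in (0,.08):
      best=min((ik(pp,g+[0,0,up],tilt,a[1],q0) for q0 in (q,[0,.5,1.8,0,.7,1.5],[0,.5,1.8,3,.7,-1.5],[0,.5,1.8,1,.7,-1.5])),key=lambda r:r[1]);print(n,fl>0,tilt,up,best[0],round(best[1],4))
E
```

```text
[ 0.2234  0.5064  0.3805  0.0764  0.1402  0.0469 -0.0008] 0.0004248915770545536
[-0.0001 -0.0002 -0.0002] [0.     0.     1.5708]
pick False 0.65 0 [ 0.5426  0.5174  2.2966  3.2875  0.3242 -1.6482] 0.0
pick False 0.65 0.08 [ 0.557   0.342   2.296   3.4522  0.28   -1.8062] 0.1243
pick False 0.75 0 [ 0.5484  0.5663  2.3627  3.2512  0.5383 -1.6047] 0.0
pick False 0.75 0.08 [ 0.5498  0.3309  2.3168  3.3604  0.28   -1.7212] 0.0194
pick True 0.65 0 [0.5426 0.5174 2.2966 3.2875 0.3242 1.4934] 0.0
pick True 0.65 0.08 [0.557  0.342  2.2959 3.4523 0.28   1.3353] 0.1243
pick True 0.75 0 [0.5484 0.5663 2.3627 3.2512 0.5383 1.5369] 0.0
pick True 0.75 0.08 [0.5498 0.3309 2.3168 3.3604 0.28   1.4204] 0.0194
pick-60 False 0.65 0 [ 0.7653  0.5913  1.8451 -0.5243  0.7321  3.11  ] 0.3101
pick-60 False 0.65 0.08 [ 0.788   0.4602  1.8056 -0.5575  0.8853  3.11  ] 0.2237
pick-60 False 0.75 0 [ 0.7944  0.6109  1.8332 -0.5626  0.7612  3.11  ] 0.3814
pick-60 False 0.75 0.08 [ 0.8177  0.4781  1.8008 -0.604   0.908   3.11  ] 0.2867
pick-60 True 0.65 0 [ 0.8682  0.6436  1.897  -0.9954  0.7981  0.6698] 0.0
pick-60
[... 1283 characters left out ...]
5303  2.5041  2.3698  0.6701  1.6805] 0.0
mouth True 0.75 0.08 [-0.5639  0.2321  2.4306  1.8624  0.4693  2.2749] 0.0
home False 0.65 0 [-0.3651  0.5138  2.2233  2.1287  0.3422 -0.9864] 0.0
home False 0.65 0.08 [-0.3651  0.3168  2.1602  1.3278  0.2977 -0.1476] 0.0
home False 0.75 0 [-0.3974  0.5528  2.2901  2.37    0.5092 -1.2651] 0.0
home False 0.75 0.08 [-0.3974  0.3336  2.234   1.8539  0.3618 -0.7   ] 0.0
home True 0.65 0 [-0.3651  0.5138  2.2233  2.1287  0.3422  2.1552] 0.0
home True 0.65 0.08 [-0.3651  0.3168  2.1602  1.3278  0.2977  2.994 ] 0.0
home True 0.75 0 [-0.3974  0.5528  2.2901  2.37    0.5092  1.8765] 0.0
home True 0.75 0.08 [-0.3974  0.3336  2.234   1.8539  0.3618  2.4416] 0.0
```

The kinematic model fits to 0.4 mm. Heading 0.466 would need a wrist flip, whereas the +60° pair of flats (heading 1.513) sits on the same joint branch as the lane. I check a path to it: untilt, yaw, tilt.

```bash
cat >> h.py <<'E'
def sim(rows,pose=None,q=None):
    """apply rows to a pose; report joint solution after each"""
    from scipy.optimize import least_squares
    p=np.load("p.npy")
    if q is None: q=robot.observe()["qpos"];pose=fk(q,p)
    t,T=pose;md=0
    for r in rows:
        t=t+T@np.array(r[:3],float);T=T@R.from_rotvec(r[3:]).as_matrix()
        f=lambda s:(lambda P,M:np.concatenate([(P-t)*5,R.from_matrix(M.T@T).as_rotvec()]))(*fk(s,p))
        s=least_squares(f,np.clip(q,np.array(LO)+1e-3,np.array(HI)-1e-3),bounds=(LO,HI));dq=np.abs(s.x-q)*12
        print(t,s.x,"res %.3f"%np.abs(s.fun).max(),"maxspd %.2f"%dq.max());q=s.x
    return (t,T),q
E
python3 - <<'E'
from h import *
P,q=sim([[.015,0,-.004,0,-.12,0]]*6)
P,q=sim([[0,0,0,0,0,-.12]]*9,P,q)
g=tcp_for((.403,.316,0),.75,1.513)+[0,0,.08];print("goal",g,"delta",P[1].T@(g-P[0]))
np.save("P.npy",np.c_[P[1],P[0]])
E
```

```text
[0.2191 0.2763 0.3499] [ 0.7583 -0.0051  2.2142 -0.5014  0.4035  2.3048] res 0.000 maxspd 6.10
[0.2283 0.2807 0.3617] [ 0.7324  0.0014  2.1364 -0.2763  0.5604  2.0704] res 0.000 maxspd 2.81
[0.2386 0.2855 0.3722] [ 0.7082  0.0217  2.0583 -0.1595  0.7213  1.947 ] res 0.000 maxspd 1.93
[0.25   0.2909 0.3812] [ 0.686   0.053   1.9806 -0.0897  0.8783  1.8729] res 0.000 maxspd 1.88
[0.2624 0.2967 0.3887] [ 0.666   0.0928  1.9037 -0.0434  1.0295  1.8244] res 0.000 maxspd 1.81
[0.2754 0.3027 0.3945] [ 0.6482  0.1394  1.8282 -0.0103  1.1746  1.7909] res 0.000 maxspd 1.74
[0.2754 0.3027 0.3945] [ 0.6482  0.1394  1.8282 -0.0103  1.1746  1.6709] res 0.000 maxspd 1.44
[0.2754 0.3027 0.3945] [ 0.6482  0.1394  1.8282 -0.0103  1.1746  1.5509] res 0.000 maxspd 1.44
[0.2754 0.3027 0.3945] [ 0.6482  0.1394  1.8282 -0.0103  1.1746  1.4309] res 0.000 maxspd 1.44
[0.2754 0.3027 0.3945] [ 0.6482  0.1394  1.8282 -0.0103  1.1746  1.3109] res 0.000 maxspd 1.44
[0.2754 0.3027 0.3945] [ 0.6482  0.1394  1.8282 -0.0103  1.1746  1.1909] res 0.000 maxspd 1.44
[0.2754 0.3027 0.3945] [ 0.6482  0.1394  1.8282 -0.0103  1.1746  1.0709] res 0.000 maxspd 1.44
[0.2754 0.3027 0.3945] [ 0.6482  0.1394  1.8282 -0.0103  1.1746  0.9509] res 0.000 maxspd 1.44
[0.2754 0.3027 0.3945] [ 0.6482  0.1394  1.8282 -0.0103  1.1746  0.8309] res 0.000 maxspd 1.44
[0.2754 0.3027 0.3945] [ 0.6482  0.1394  1.8282 -0.0103  1.1746  0.7109] res 0.000 maxspd 1.44
goal [0.3967 0.2078 0.2463] delta [-0.0865  0.1258  0.1495]
```

Call:
{"fn": "drive_effector", "kwargs": {
  "offsets": [
    {"xyz":[0.01,0,-0.004],"turn_vec":[0,-0.04,0]},
    {"xyz":[0.01,0,-0.004],"turn_vec":[0,-0.05,0]},
    {"xyz":[0.015,0,-0.004],"turn_vec":[0,-0.1,0]},
    {"xyz":[0.015,0,-0.004],"turn_vec":[0,-0.12,0]},
    {"xyz":[0.015,0,-0.004],"turn_vec":[0,-0.12,0]},
    {"xyz":[0.015,0,-0.004],"turn_vec":[0,-0.12,0]},
    {"xyz":[0.015,0,-0.004],"turn_vec":[0,-0.12,0]}
  ]
}}

```text
time: 6.25
tool_pos: [0.2681, 0.2974, 0.3967]
tool_rot: [3.119, -0.116, 0.426]
contact_force: [-0.1, -0.8, -0.2]
opening: 0.092
grip_force: 0.0
```

Call:
{"fn": "drive_effector", "kwargs": {
  "offsets": [
    {"turn_vec":[0,0,-0.12]},
    {"turn_vec":[0,0,-0.12]},
    {"turn_vec":[0,0,-0.12]},
    {"turn_vec":[0,0,-0.12]},
    {"turn_vec":[0,0,-0.12]},
    {"turn_vec":[0,0,-0.12]},
    {"turn_vec":[0,0,-0.12]},
    {"turn_vec":[0,0,-0.12]}
  ]
}}

```text
time: 6.92
tool_pos: [0.2679, 0.2971, 0.3954]
tool_rot: [3.029, -0.048, 1.392]
contact_force: [0.1, -0.2, 0.2]
opening: 0.0921
grip_force: 0.0
```

Call:
{"fn": "drive_effector", "kwargs": {
  "offsets": [
    {"xyz":[0,0.02,0],"turn_vec":[0,0,-0.12]},
    {"xyz":[0,0.02,0]},
    {"xyz":[0,0.02,0]},
    {"xyz":[0,0.02,0]},
    {}
  ]
}}

```text
time: 7.33
tool_pos: [0.3496, 0.289, 0.405]
tool_rot: [3.022, -0.036, 1.504]
contact_force: [0.4, 0.2, 0.9]
opening: 0.0916
grip_force: 0.0
```

```bash
python3 - <<'E'
from h import *
g=tcp_for((.403,.316,0),.75,1.513)+[0,0,.08];need(g,.75,1.513)
P,q=sim([[-.01,.008,.005,0,.125,0]]*6)
print(P[1].T@(g-P[0]))
E
```

```text
tcp [0.3496 0.289  0.405 ] move in tool axes [-0.0835  0.0336  0.1608] rotvec [0.1178 0.7135 0.0341] move in goal axes [-0.1654  0.0518  0.0627]
q [ 0.5333  0.1831  1.7461 -0.0424  1.0939  0.6195] F [0.4205 0.2472 0.8706]
[0.3574 0.2786 0.4005] [0.4683 0.1665 1.785  0.0919 1.0071 0.4878] res 0.000 maxspd 1.61
[0.3655 0.2689 0.395 ] [0.4023 0.1585 1.8232 0.2499 0.9377 0.3304] res 0.000 maxspd 1.90
[0.3737 0.2601 0.3884] [0.3373 0.1602 1.8596 0.4291 0.8915 0.1501] res 0.000 maxspd 2.16
[0.3822 0.2523 0.3808] [ 0.2754  0.172   1.8934  0.6212  0.8729 -0.0448] res 0.000 maxspd 2.34
[0.3908 0.2457 0.3724] [ 0.2184  0.1943  1.9238  0.8137  0.8836 -0.2414] res 0.000 maxspd 2.36
[0.3996 0.2402 0.3634] [ 0.168   0.2267  1.9499  0.9939  0.9219 -0.4269] res 0.000 maxspd 2.23
[-0.1052 -0.0144  0.059 ]
```

Call:
{"fn": "drive_effector", "kwargs": {
  "offsets": [
    {"xyz":[-0.01,0.006,0.005],"turn_vec":[0.02,0.105,0.006]},
    {"xyz":[-0.01,0.006,0.005],"turn_vec":[0.02,0.105,0.006]},
    {"xyz":[-0.01,0.006,0.005],"turn_vec":[0.02,0.105,0.006]},
    {"xyz":[-0.01,0.006,0.005],"turn_vec":[0.02,0.105,0.006]},
    {"xyz":[-0.01,0.006,0.005],"turn_vec":[0.02,0.105,0.006]},
    {"xyz":[-0.01,0.006,0.005],"turn_vec":[0.02,0.105,0.006]},
    {"turn_vec":[0,0.08,0]},
    {}
  ]
}}

```text
time: 8.0
tool_pos: [0.3813, 0.2381, 0.3602]
tool_rot: [-3.128, -0.749, 1.498]
contact_force: [-0.1, -0.5, 0.0]
opening: 0.0922
grip_force: 0.0
```

```bash
python3 - <<'E'
from h import *
g=tcp_for((.403,.316,0),.75,1.513)+[0,0,.08];need(g,.75,1.513)
E
```

```text
tcp [0.3813 0.2381 0.3602] move in tool axes [-0.0989  0.0185  0.0633] rotvec [-0.0032  0.0006 -0.0113] move in goal axes [-0.0991  0.0172  0.0633]
q [ 0.1718  0.218   1.9584  0.9108  0.9983 -0.2917] F [-0.1315 -0.4713  0.0012]
```

Call:
{"fn": "drive_effector", "kwargs": {
  "offsets": [
    {"xyz":[-0.0248,0.0045,0.0158],"turn_vec":[0,0,-0.011]},
    {"xyz":[-0.0248,0.0045,0.0158]},
    {"xyz":[-0.0248,0.0045,0.0158]},
    {"xyz":[-0.0248,0.0045,0.0158]},
    {},
    {}
  ]
}}

```text
time: 8.5
tool_pos: [0.3972, 0.2087, 0.2473]
tool_rot: [-3.138, -0.746, 1.515]
contact_force: [0.2, 0.6, 0.3]
opening: 0.0919
grip_force: 0.0
```

```bash
python3 - <<'E'
from h import *
g=tcp_for((.403,.316,0),.75,1.513);need(g,.75,1.513)
W=robot.read_camera("wrist");m,s,c=mask(W["image"],(20,150,120),(35,255,255));print(s,c,"lid seen",plane(W,c,.091),"at",proj(W,(.403,.316,.091)))
cv2.imwrite("pics/w6.png",W["image"][:,:,::-1])
E
```

```text
tcp [0.3972 0.2087 0.2473] move in tool axes [-0.0556 -0.0002  0.0588] rotvec [-0.0052  0.0035  0.0012] move in goal axes [-0.0558 -0.0005  0.0586]
q [ 0.0938  0.4325  2.0696  1.0792  0.8669 -0.6802] F [0.1937 0.5703 0.2847]
[ 295  400  345   16 3672] [488.1386 409.4807] lid seen [0.477  0.2852 0.091 ] at [316.487 347.517]
```

View pics/w6.png

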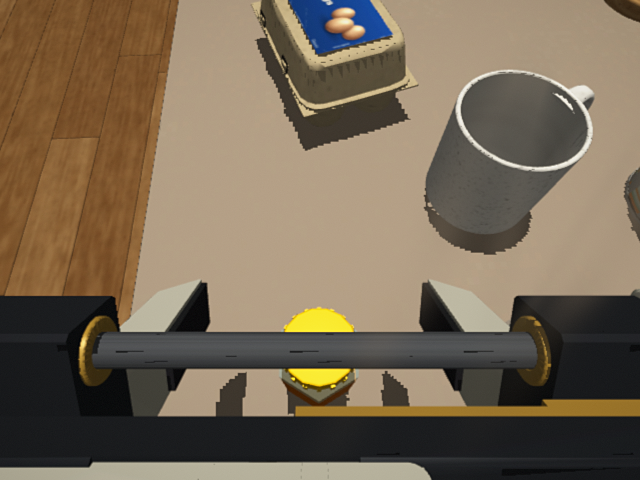

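The lid is centred between the fingers at (319,347), with a corner facing the hand at (319,400), so the flats are square to the pads. I descend and grip.

Call:
{"fn": "drive_effector", "kwargs": {
  "offsets": [
    {"xyz":[-0.014,0,0.0147]},
    {"xyz":[-0.014,0,0.0147]},
    {"xyz":[-0.014,0,0.0147]},
    {"xyz":[-0.007,0,0.0073]},
    {"xyz":[-0.007,0,0.0073]},
    {},
    {}
  ]
}}

```text
time: 9.13
tool_pos: [0.3979, 0.208, 0.168]
tool_rot: [3.138, -0.749, 1.52]
contact_force: [-0.2, -0.3, 0.0]
opening: 0.092
grip_force: 0.0
```

```bash
python3 -c "
from h import *
need(tcp_for((.403,.316,0),.75,1.513),.75,1.513)"
```

```text
tcp [0.3979 0.208  0.168 ] move in tool axes [-0.0013 -0.0011  0.0011] rotvec [-0.0012  0.0011  0.0055] move in goal axes [-0.0013 -0.0011  0.0011]
q [ 0.0916  0.6131  2.1151  1.2786  0.7799 -0.9744] F [-0.2376 -0.3296  0.009 ]
```

Call:
{"fn": "drive_effector", "kwargs": {
  "offsets": [
    {"xyz":[0,-0.001,0],"turn_vec":[0,0,0.005]},
    {},
    {},
    {},
    {},
    {},
    {},
    {}
  ],
  "jaw": 0.03,
  "grip_n": 40
}}

```text
time: 9.8
tool_pos: [0.3965, 0.2074, 0.1666]
tool_rot: [-3.138, -0.748, 1.51]
contact_force: [1.3, 0.5, 0.5]
opening: 0.0428
grip_force: 0.4
```

Call:
{"fn": "drive_effector", "kwargs": {
  "offsets": [
    {},
    {},
    {},
    {}
  ]
}}

```text
time: 10.13
tool_pos: [0.3966, 0.2074, 0.1666]
tool_rot: [-3.139, -0.748, 1.511]
contact_force: [0.1, 0.3, -0.7]
opening: 0.0397
grip_force: 40.0
```

```bash
python3 - <<'E'
from h import *
P,q=sim([[.0205,0,-.022,0,0,0]]*2);print()
P,q=sim([[-.0277,-.007,-.0258,0,0,0]]*7,P,q);print()
P,q=sim([[0,0,0,-.0787,0,.0848]]*12,P,q)
home=np.array([.5383,-.0328,.008]);u=np.array([.9922,.1244,0])
print(P[1].T@(tcp_for(home-.085*u,.75,.1247)-P[0]),tcp_for(home-.085*u,.75,.1247))
E
```

```text
[0.396  0.2074 0.1963] [ 0.0906  0.544   2.1069  1.2048  0.8049 -0.8641] res 0.000 maxspd 1.34
[0.3961 0.2075 0.2263] [ 0.0907  0.4757  2.089   1.1312  0.8386 -0.7558] res 0.000 maxspd 1.30

[0.3869 0.1701 0.2264] [-0.004   0.4562  2.1352  1.0913  0.8722 -0.8171] res 0.000 maxspd 1.14
[0.3777 0.1327 0.2265] [-0.1052  0.4404  2.1728  1.0403  0.9071 -0.874 ] res 0.000 maxspd 1.21
[0.3686 0.0953 0.2266] [-0.2116  0.4285  2.2013  0.9797  0.9431 -0.9267] res 0.000 maxspd 1.28
[0.3594 0.0579 0.2267] [-0.3211  0.4207  2.2198  0.9116  0.9799 -0.9752] res 0.000 maxspd 1.31
[0.3502 0.0205 0.2267] [-0.4314  0.4172  2.2278  0.8388  1.0175 -1.0196] res 0.000 maxspd 1.32
[ 0.341  -0.0168  0.2268] [-0.5397  0.4181  2.2251  0.7641  1.0559 -1.0598] res 0.000 maxspd 1.30
[ 0.3318 -0.0542  0.2269] [-0.6436  0.4233  2.2117  0.6903  1.0952 -1.0961] res 0.000 maxspd 1.25

[ 0.3318 -0.0542  0.2269] [-0.6599  0.4123  2.2385  0.7639  1.0516 -1.0676] res 0.000 maxspd 0.88
[ 0.3318 -0.0542  0.2269] [-0.6738  0.4011  2.2661  0.8413  1.006  -1.043 ] res 0.000 maxspd 0.93
[ 0.3318 -0.0542  0.2269] [-0.6849  0.389
[... 290 characters left out ...]
.3576  2.3768  1.2081  0.8117 -0.9918] res 0.000 maxspd 1.23
[ 0.3318 -0.0542  0.2269] [-0.6926  0.3479  2.4027  1.3202  0.7621 -0.9937] res 0.000 maxspd 1.35
[ 0.3318 -0.0542  0.2269] [-0.6829  0.3389  2.4271  1.4434  0.713  -1.0032] res 0.000 maxspd 1.48
[ 0.3318 -0.0542  0.2269] [-0.6677  0.3308  2.4493  1.5794  0.6649 -1.0212] res 0.000 maxspd 1.63
[ 0.3318 -0.0542  0.2269] [-0.6465  0.3239  2.469   1.7301  0.6184 -1.0492] res 0.000 maxspd 1.81
[ 0.3318 -0.0542  0.2269] [-0.6194  0.3182  2.4855  1.8972  0.5742 -1.0887] res 0.000 maxspd 2.00
[ 0.3318 -0.0542  0.2269] [-0.5865  0.3138  2.4983  2.0824  0.533  -1.1414] res 0.000 maxspd 2.22
[-0.0253  0.0045  0.0482] [ 0.3464 -0.0569  0.1743]
```

Call:
{"fn": "drive_effector", "kwargs": {
  "offsets": [
    {"xyz":[0.0205,0,-0.022]},
    {"xyz":[0.0205,0,-0.022]}
  ]
}}

```text
time: 10.3
tool_pos: [0.3959, 0.2073, 0.2257]
tool_rot: [-3.13, -0.746, 1.505]
contact_force: [-0.1, 0.7, -1.1]
opening: 0.0399
grip_force: 40.0
```

Call:
{"fn": "drive_effector", "kwargs": {
  "offsets": [
    {"xyz":[-0.0277,-0.007,-0.0258]},
    {"xyz":[-0.0277,-0.007,-0.0258]},
    {"xyz":[-0.0277,-0.007,-0.0258]},
    {"xyz":[-0.0277,-0.007,-0.0258]},
    {"xyz":[-0.0277,-0.007,-0.0258]},
    {"xyz":[-0.0277,-0.007,-0.0258]},
    {"xyz":[-0.0277,-0.007,-0.0258]}
  ]
}}

```text
time: 10.88
tool_pos: [0.3314, -0.0558, 0.2273]
tool_rot: [-3.138, -0.748, 1.51]
contact_force: [1.4, -1.1, -1.6]
opening: 0.0399
grip_force: 40.0
```

Call:
{"fn": "drive_effector", "kwargs": {
  "offsets": [
    {"turn_vec":[-0.0787,0,0.0848]},
    {"turn_vec":[-0.0787,0,0.0848]},
    {"turn_vec":[-0.0787,0,0.0848]},
    {"turn_vec":[-0.0787,0,0.0848]},
    {"turn_vec":[-0.0787,0,0.0848]},
    {"turn_vec":[-0.0787,0,0.0848]}
  ]
}}

```text
time: 11.38
tool_pos: [0.3321, -0.0544, 0.2272]
tool_rot: [-3.138, -0.746, 0.81]
contact_force: [-1.0, 0.6, -2.2]
opening: 0.0395
grip_force: 40.0
```

Call:
{"fn": "drive_effector", "kwargs": {
  "offsets": [
    {"turn_vec":[-0.0787,0,0.0848]},
    {"turn_vec":[-0.0787,0,0.0848]},
    {"turn_vec":[-0.0787,0,0.0848]},
    {"turn_vec":[-0.0787,0,0.0848]},
    {"turn_vec":[-0.0787,0,0.0848]},
    {"turn_vec":[-0.07,0,0.075]},
    {},
    {}
  ]
}}

```text
time: 12.05
tool_pos: [0.3322, -0.0536, 0.2272]
tool_rot: [-3.141, -0.745, 0.142]
contact_force: [0.2, 0.6, -1.4]
opening: 0.0399
grip_force: 40.0
```

```bash
python3 - <<'E'
from h import *
home=np.array([.5383,-.0328,.008]);u=np.array([.9922,.1244,0])
need(tcp_for(home-.085*u,.75,.1247),.75,.1247);print(robot.observe()["opening"],robot.observe()["grip_force"])
E
```

```text
tcp [ 0.3322 -0.0536  0.2272] move in tool axes [-0.0259  0.0053  0.0481] rotvec [-0.0123  0.0047  0.0126] move in goal axes [-0.026   0.005   0.0481]
q [-0.5885  0.3139  2.4977  2.057   0.5378 -1.1339] F [ 0.2056  0.6345 -1.3931]
0.039871468481033845 39.97907764845877
```

Call:
{"fn": "drive_effector", "kwargs": {
  "offsets": [
    {"xyz":[-0.006,0.001,0.011],"turn_vec":[-0.006,0.002,0.006]},
    {"xyz":[-0.006,0.002,0.011],"turn_vec":[-0.006,0.002,0.006]},
    {"xyz":[-0.006,0.001,0.011]},
    {"xyz":[-0.005,0.001,0.012]},
    {},
    {}
  ]
}}

```text
time: 12.55
tool_pos: [0.3467, -0.0574, 0.1783]
tool_rot: [-3.14, -0.749, 0.122]
contact_force: [-0.5, -0.2, -2.0]
opening: 0.0395
grip_force: 40.0
```

```bash
python3 - <<'E'
from h import *
import pickle
home=np.array([.5383,-.0328,.008]);u=np.array([.9922,.1244,0])
need(tcp_for(home-.085*u,.75,.1247),.75,.1247)
W=robot.read_camera("wrist");D=robot.read_camera("side");pickle.dump((W,D),open("pics/w7.pkl","wb"))
t,T=toolmat();jar=t+T@[0,0,.159]-[0,0,.05];print("jar foot",jar)
l=proj(W,jar+[0,0,.085]);m,s,c=mask(W["image"],(20,150,120),(35,255,255),(260,280,380,332));print("lid pred",l,"seen",s,c)
im=W["image"].copy()
for k in (-.085,0): 
  for z in (0,):
    a=proj(W,home+k*u);cv2.circle(im,tuple(np.rint(a).astype(int)),3,(255,0,255),-1);print(a)
l=proj(D,jar+[0,0,.085]);m,s,c=mask(D["image"],(20,150,120),(35,255,255),tuple(np.rint([l[0]-40,l[1]-40,l[0]+40,l[1]+40]).astype(int)));print("side pred",l,"seen",s,c)
a=im[100:400,120:520];b=D["image"][230:380,250:450]
cv2.imwrite("pics/w7.png",np.hstack([a,cv2.resize(b,(400,300),interpolation=cv2.INTER_CUBIC)])[:,:,::-1])
E
```

```text
tcp [ 0.3467 -0.0574  0.1783] move in tool axes [-0.0028 -0.0006  0.0027] rotvec [-0.0001  0.0012 -0.0019] move in goal axes [-0.0029 -0.0006  0.0027]
q [-0.5646  0.5155  2.5029  2.3542  0.6576 -1.4406] F [-0.4712 -0.1909 -1.9751]
jar foot [ 0.4542 -0.0442  0.0127]
lid pred [318.9678 292.2873] seen [ 260  280  119   52 5921] [317.0716 305.0223]
[315.777  349.2303]
[315.3651 204.3704]
side pred [314.4545 298.1527] seen [308 291  15  15 127] [315.9291 296.5748]
```

View pics/w7.png

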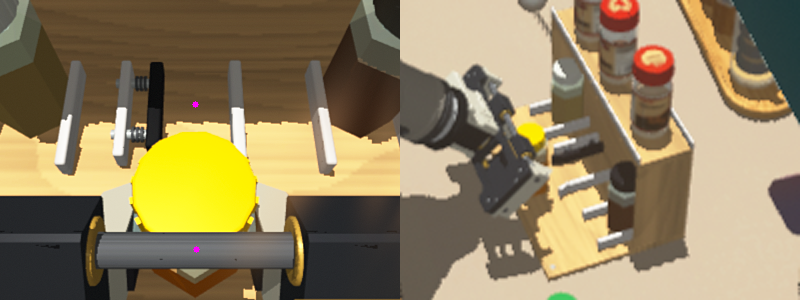

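The wrist crop shows the jar facing the lane. The lid centre at image column 314 lies midway between jaw and rail (about 316), so the lateral fit is within 1 mm. I lower it to the board and slide in.

Call:
{"fn": "drive_effector", "kwargs": {
  "offsets": [
    {"xyz":[-0.0012,0,0.0013],"turn_vec":[0,0,-0.002]},
    {"xyz":[-0.0012,0,0.0013]},
    {},
    {}
  ]
}}

```text
time: 12.98
tool_pos: [0.3467, -0.0574, 0.1754]
tool_rot: [3.139, -0.75, 0.124]
contact_force: [-0.4, -0.3, -1.9]
opening: 0.0397
grip_force: 40.0
```

Call:
{"fn": "drive_effector", "kwargs": {
  "offsets": [
    {"xyz":[-0.0004,0,0.0004]},
    {},
    {}
  ]
}}

```text
time: 13.23
tool_pos: [0.3467, -0.0574, 0.1746]
tool_rot: [3.139, -0.75, 0.124]
contact_force: [-0.0, -1.1, -2.2]
opening: 0.0399
grip_force: 40.0
```

Call:
{"fn": "drive_effector", "kwargs": {
  "offsets": [
    {"xyz":[-0.0004,0,0.0004]},
    {},
    {}
  ]
}}

```text
time: 13.48
tool_pos: [0.3466, -0.0574, 0.1743]
tool_rot: [3.139, -0.751, 0.124]
contact_force: [-2.8, 0.3, 5.8]
opening: 0.0397
grip_force: 40.0
```

Call:
{"fn": "drive_effector", "kwargs": {
  "offsets": [
    {"xyz":[0.0076,0,0.0066]},
    {"xyz":[0.0074,0,0.0068]},
    {"xyz":[0.0037,0,0.0034]},
    {}
  ]
}}

```text
time: 13.82
tool_pos: [0.3724, -0.0544, 0.1746]
tool_rot: [3.138, -0.751, 0.125]
contact_force: [0.8, 0.0, -2.5]
opening: 0.0397
grip_force: 40.0
```

Call:
{"fn": "drive_effector", "kwargs": {
  "offsets": [
    {"xyz":[0.0037,0,0.0034]},
    {"xyz":[0.0037,0,0.0034]},
    {}
  ]
}}

```text
time: 14.07
tool_pos: [0.3818, -0.053, 0.1745]
tool_rot: [3.139, -0.75, 0.125]
contact_force: [-0.1, -0.3, -1.4]
opening: 0.0396
grip_force: 40.0
```

Call:
{"fn": "drive_effector", "kwargs": {
  "offsets": [
    {"xyz":[0.0037,0,0.0034]},
    {"xyz":[0.0037,0,0.0034]},
    {}
  ]
}}

```text
time: 14.32
tool_pos: [0.3915, -0.0518, 0.1745]
tool_rot: [3.139, -0.749, 0.124]
contact_force: [-0.7, -0.1, -1.4]
opening: 0.0397
grip_force: 40.0
```

Call:
{"fn": "drive_effector", "kwargs": {
  "offsets": [
    {"xyz":[0.0037,0,0.0034]},
    {"xyz":[0.0037,0,0.0034]},
    {}
  ]
}}

```text
time: 14.57
tool_pos: [0.4014, -0.0505, 0.1745]
tool_rot: [3.14, -0.749, 0.124]
contact_force: [-0.2, 0.9, -2.9]
opening: 0.0396
grip_force: 40.0
```

Call:
{"fn": "drive_effector", "kwargs": {
  "offsets": [
    {"xyz":[0.0037,0,0.0034]},
    {"xyz":[0.0037,0,0.0034]},
    {}
  ]
}}

```text
time: 14.82
tool_pos: [0.4114, -0.0493, 0.1746]
tool_rot: [3.14, -0.749, 0.124]
contact_force: [-0.3, 1.0, -2.1]
opening: 0.0394
grip_force: 40.0
```

Call:
{"fn": "drive_effector", "kwargs": {
  "offsets": [
    {"xyz":[0.0037,0,0.0034]},
    {"xyz":[0.0037,0,0.0034]},
    {}
  ]
}}

```text
time: 15.07
tool_pos: [0.4214, -0.0481, 0.1746]
tool_rot: [3.14, -0.749, 0.124]
contact_force: [1.1, 0.1, -2.7]
opening: 0.0397
grip_force: 40.0
```

```bash
python3 - <<'E'
from h import *
import pickle
t,T=toolmat();jar=t+T@[0,0,.159]-[0,0,.05];u=np.array([.9922,.1244,0]);v=np.array([-.1244,.9922,0])
print("jar",jar,jar@u-.530,jar@v)
W=robot.read_camera("wrist");D=robot.read_camera("side")
cv2.imwrite("pics/w8.png",np.hstack([W["image"][90:390,120:520],cv2.resize(D["image"][230:380,260:460],(400,300),interpolation=cv2.INTER_CUBIC)])[:,:,::-1])
E
```

```text
jar [ 0.5288 -0.035   0.0081] -0.009659905891050036 -0.10055446650455137
```

View pics/w8.png

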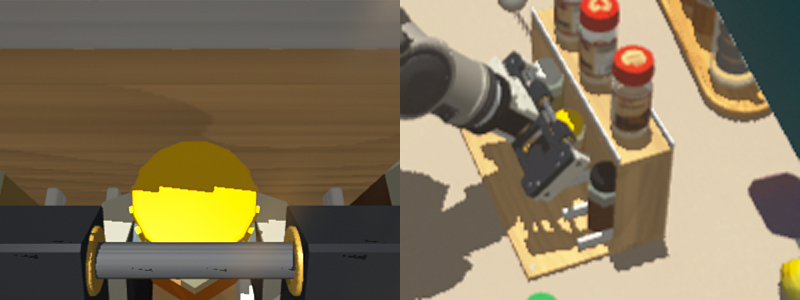

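The view shows the lid centred between the rails and passing under the deck edge, with the hand clear of the deck. I go on in smaller steps.

Call:
{"fn": "drive_effector", "kwargs": {
  "offsets": [
    {"xyz":[0.0022,0,0.002]},
    {"xyz":[0.0022,0,0.002]},
    {}
  ]
}}

```text
time: 15.42
tool_pos: [0.427, -0.0474, 0.1746]
tool_rot: [3.14, -0.748, 0.124]
contact_force: [-1.5, 0.9, -1.7]
opening: 0.04
grip_force: 40.0
```

Call:
{"fn": "drive_effector", "kwargs": {
  "offsets": [
    {"xyz":[0.0007,0,0.0007]},
    {}
  ]
}}

```text
time: 15.58
tool_pos: [0.4279, -0.0473, 0.1746]
tool_rot: [3.14, -0.748, 0.123]
contact_force: [-3.9, 1.9, -0.4]
opening: 0.0398
grip_force: 40.0
```

Call:
{"fn": "drive_effector", "kwargs": {
  "offsets": [
    {"xyz":[0.0007,0,0.0007]},
    {}
  ]
}}

```text
time: 15.75
tool_pos: [0.4288, -0.0471, 0.1746]
tool_rot: [3.14, -0.748, 0.123]
contact_force: [-4.6, 1.1, 1.1]
opening: 0.0396
grip_force: 40.0
```

Call:
{"fn": "drive_effector", "kwargs": {
  "offsets": [
    {"xyz":[0.0007,0,0.0007]},
    {}
  ]
}}

```text
time: 15.92
tool_pos: [0.4298, -0.047, 0.1746]
tool_rot: [3.14, -0.749, 0.123]
contact_force: [-6.0, 1.0, 1.7]
opening: 0.0397
grip_force: 40.0
```

Call:
{"fn": "drive_effector", "kwargs": {
  "offsets": [
    {"xyz":[0.0007,0,0.0007]},
    {}
  ]
}}

```text
time: 16.08
tool_pos: [0.4308, -0.0469, 0.1746]
tool_rot: [3.14, -0.749, 0.123]
contact_force: [-5.4, 0.7, 1.7]
opening: 0.0395
grip_force: 40.0
```

```bash
python3 -c "
from h import *
t,T=toolmat();jar=t+T@[0,0,.159]-[0,0,.05];print(jar,jar@[.9922,.1244,0]-.53,robot.observe()['contact_force'],robot.observe()['torque'])"
```

```text
[ 0.5382 -0.0339  0.0081] -0.00016867575967394188 [-5.3824  0.6996  1.7322] [0.19   1.0755 0.1238]
```

```bash
python3 - <<'E'
from h import *
import pickle
W7,_=pickle.load(open("pics/w7.pkl","rb"));W8=cv2.imread("pics/w8.png")[:,:400,::-1]
f=np.zeros((480,640,3),np.uint8);f[90:390,120:520]=W8
W=robot.read_camera("wrist");D=robot.read_camera("side");pickle.dump((W,D),open("pics/w9.pkl","wb"))
for n,im in (("7",W7["image"]),("8",f),("9",W["image"])):
    m,s,c=mask(im,(20,190,50),(32,255,255),(235,200,400,330))
    r=[np.flatnonzero(m[v])[[0,-1]].tolist() for v in (260,280,300)]
    print(n,"top row",s[1],r)
E
```

```text
7 top row 232 [[260, 368], [251, 376], [250, 377]]
8 top row 231 [[259, 369], [251, 377], [250, 378]]
9 top row 231 [[259, 369], [251, 377], [250, 378]]
```

Call:
{"fn": "drive_effector", "kwargs": {
  "offsets": [
    {"xyz":[0.0007,0,0.0007]},
    {}
  ]
}}

```text
time: 16.35
tool_pos: [0.4317, -0.0468, 0.1746]
tool_rot: [3.14, -0.749, 0.123]
contact_force: [-6.1, 0.5, 1.4]
opening: 0.0398
grip_force: 40.0
```

Call:
{"fn": "drive_effector", "kwargs": {
  "offsets": [
    {"xyz":[0.0004,0,0.0003]},
    {}
  ]
}}

```text
time: 16.52
tool_pos: [0.4319, -0.0467, 0.1746]
tool_rot: [3.14, -0.748, 0.123]
contact_force: [-9.3, -0.8, 4.9]
opening: 0.0393
grip_force: 40.0
```

Call:
{"fn": "drive_effector", "kwargs": {
  "offsets": [
    {"xyz":[0.0004,0,0.0003]},
    {}
  ]
}}

```text
time: 16.68
tool_pos: [0.4321, -0.0467, 0.1747]
tool_rot: [3.14, -0.747, 0.122]
contact_force: [-11.7, -1.3, 6.1]
opening: 0.0402
grip_force: 40.0
```

The stiffness has risen sharply, so the jar is on the wall. I add a little push and hold it.

Call:
{"fn": "drive_effector", "kwargs": {
  "offsets": [
    {"xyz":[0.0004,0,0.0003]},
    {"xyz":[0.0003,0,0.0003]},
    {},
    {}
  ]
}}

```text
time: 17.02
tool_pos: [0.4323, -0.0466, 0.1748]
tool_rot: [3.14, -0.746, 0.122]
contact_force: [-18.9, -3.2, 13.3]
opening: 0.04
grip_force: 40.0
```

Call:
{"fn": "drive_effector", "kwargs": {
  "offsets": [
    {},
    {},
    {},
    {}
  ]
}}

```text
time: 17.35
tool_pos: [0.4323, -0.0466, 0.1748]
tool_rot: [3.14, -0.746, 0.122]
contact_force: [-18.7, -2.7, 12.1]
opening: 0.0396
grip_force: 40.0
```

```bash
python3 - <<'E'
from h import *
t,T=toolmat();jar=t+T@[0,0,.159]-[0,0,.05];print(jar,jar@[.9922,.1244,0]-.53,jar@[-.1244,.9922,0],robot.observe()['torque'])
E
```

```text
[ 0.5394 -0.0337  0.0081] 0.0010384686335759286 -0.100524390296159 [-0.2088  1.3076 -0.0057]
```

Call:
{"fn": "drive_effector", "kwargs": {
  "offsets": [
    {"xyz":[-0.0002,0,-0.0009]},
    {}
  ]
}}

```text
time: 17.52
tool_pos: [0.4322, -0.0467, 0.1749]
tool_rot: [3.14, -0.746, 0.123]
contact_force: [-10.4, -0.8, 2.0]
opening: 0.0397
grip_force: 40.0
```

Call:
{"fn": "drive_effector", "kwargs": {
  "offsets": [
    {},
    {},
    {},
    {},
    {}
  ],
  "jaw": 0.062
}}

```text
time: 17.93
tool_pos: [0.4338, -0.0469, 0.1755]
tool_rot: [3.139, -0.751, 0.124]
contact_force: [-0.0, 0.3, 0.6]
opening: 0.0616
grip_force: 0.0
```

```bash
python3 -c "
from h import *
import pickle
pickle.dump((robot.read_camera('wrist'),robot.read_camera('side')),open('pics/w10.pkl','wb'))"
```

```text
(no output)
```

Released, with no force left on the hand. I retreat horizontally, away from the lane, then look from the front.

Call:
{"fn": "drive_effector", "kwargs": {
  "offsets": [
    {"xyz":[-0.0073,0,-0.0068]},
    {"xyz":[-0.0147,0,-0.0136]},
    {"xyz":[-0.0147,0,-0.0136]},
    {"xyz":[-0.0147,0,-0.0136]},
    {"xyz":[-0.011,0,-0.0102]},
    {}
  ]
}}

```text
time: 18.53
tool_pos: [0.3469, -0.0569, 0.1749]
tool_rot: [-3.141, -0.747, 0.121]
contact_force: [-0.5, 0.0, -0.9]
opening: 0.0619
grip_force: 0.0
```

```bash
python3 - <<'E'
from h import *
sim([[.01,0,-.011,0,0,0]]*2)
W=robot.read_camera("wrist");D=robot.read_camera("side");S=robot.read_camera("scene")
import pickle;pickle.dump((W,D,S),open('pics/w11.pkl','wb'))
for c in (W,D,S):print(proj(c,(.5393,-.0338,.09)),proj(c,(.5393,-.0338,.02)))
m,s,c=mask(W["image"],(18,190,40),(34,255,255),(200,60,450,330));print(s,c,plane(W,c,.096+.0))
E
```

```text
[ 0.346  -0.0564  0.1894] [-0.5612  0.469   2.4953  2.3089  0.6175 -1.3772] res 0.000 maxspd 0.98
[ 0.3459 -0.0564  0.2043] [-0.5615  0.411   2.4841  2.2302  0.573  -1.2826] res 0.000 maxspd 1.14
[317.9843  94.3938] [317.0179 188.6583]
[347.3216 290.936 ] [346.9906 309.8225]
[336.9046 231.8245] [336.0609 252.5037]
[ 266   60   98   78 6490] [314.674   95.1206] [ 0.5326 -0.0332  0.096 ]
```

```bash
python3 - <<'E'
from h import *
import pickle
W,D,S=pickle.load(open('pics/w11.pkl','rb'))
a=cv2.resize(W["image"][30:270,200:440],(500,500),interpolation=cv2.INTER_CUBIC)
b=cv2.resize(D["image"][250:350,290:410],(300,250),interpolation=cv2.INTER_CUBIC);c=cv2.resize(S["image"][180:300,270:414],(300,250),interpolation=cv2.INTER_CUBIC)
cv2.imwrite("pics/w11.png",np.hstack([a,np.vstack([b,c])])[:,:,::-1])
E
```

```text
(no output)
```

View pics/w11.png

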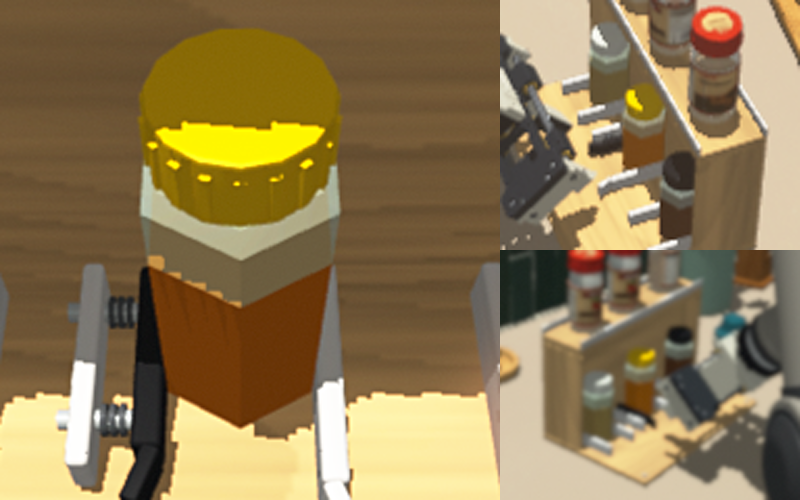

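The jar stands upright between the rail and the spring jaw. Its near corner is at crop (241,425), on the lane's axis, and the jaw lies flat on it. The deck jars, the side jars and the hand are all clear.

Call:
{"fn": "drive_effector", "kwargs": {
  "offsets": [
    {"xyz":[0.01,0,-0.011]},
    {"xyz":[0.01,0,-0.011]},
    {},
    {}
  ]
}}

```text
time: 19.02
tool_pos: [0.3496, -0.0572, 0.2055]
tool_rot: [3.136, -0.753, 0.127]
contact_force: [-0.1, -0.2, 0.4]
opening: 0.0619
grip_force: 0.0
```

```bash
python3 -c "
from cell import robot
print(robot.hand_in())"
```

```text
the job is handed in; nothing more can be done
None
```

The yellow-lidded jar is in the middle lane, square to the jaws and upright with the spring jaw flat on it. It was seated against the back wall with a steady push of about 19 N, measured at the wrist, and then let go; the job was handed in at 19 s, with no verdict returned.

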